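# Load cedar blocks into flip-cap tubes, tap them down and cap them

### The arm

A 6-joint arm with a two-finger parallel gripper is mounted at the origin on the work surface. World frame = base frame: x ahead of the robot, y to its left, z up, the work surface at z = 0. Lengths are in m, angles in rad, forces in N, time in s.
With the tool pointing down it reaches from about 0.35 to 0.975 m from the base axis. Payload 4.9 kg.
Tool frame: the origin (TCP) lies at the very end of the fingers, on their centre line; the grasp point (between the pads) lies 19 mm behind it (ctrl.tcp_to_grasp is the z of the grasp point in the tool frame, in m); z points along the fingers, y is the line along which they close (so a half turn about z gives the same grasp; the last joint's range is limited). The gripper opens to 85 mm and grips with 20 to 120 N. Pads are 22 mm wide; open, the fingers measure 114 mm over their backs; the gripper's body (76 mm by 85 mm) begins 54 mm behind the grasp point. The pads swing forward as they close: fully open they stand 13 mm farther back than shut.
Start: joints at [1.062, 0.053, 1.613, -0, 1.476, -0.119], TCP at [0.237, 0.578, 0.231] pointing down, gripper open.
Joint ranges: [-3.01, 3.01], [-1.01, 2.22], [0.06, 2.58], [-1.02, 4.17], [0.09, 2.62], [-3.14, 3.14]. Speed limits (rad/s): [2.57, 2.57, 3.14, 3.14, 3.14, 3.14].

### API

Orientations are given as a rotation vector (axis times angle).
In Python, from station import ctrl, eyes, job, nets gives the robot as it stands. The module is installed in compiled form; this text tells all that it offers.
- The arm moves only by the tool jog_arm, never from a script. Its argument "commands" is one flat list of numbers, 7 for each row, row after row: the shift along the tool's x, y, z each as a share of 0.06 m, from -1 to 1, then the turn, a rotation vector about the tool's x, y, z each as a share of 0.1 rad, from -1 to 1, then the finger opening in mm, from 0 to 85.4. In form: [x, y, z, ax, ay, az, grip, x, y, z, ax, ay, az, grip, ...]. A call has 1 to 20 rows; each row shifts and turns the commanded pose from where the row before left it, along the tool's axes as they then stand; what a row does not reach is not made up. A row lasts 1/8 s, in which the tool goes at most 62.5 mm and 10.7 degrees, less where a joint would pass 70% of its speed; a pose out of reach is approached as far as the arm can. A call with a number of a shift or a turn outside -1 to 1 is refused whole. A call with a gripper value outside its range is refused whole. The fingers move at their own pace and stop on an object; "newtons" is the grip in N (left out, the last holds). Time passes only in rows, so rows that do not move let the fingers close. It gives the time, the measured TCP pose, the force, the opening and the grip force at its end, in the units of the state.
- ctrl.get_obs(): the state, without advancing time (a new reading comes with each control period).
- eyes.get_image(name): name is "scene" or "top" or "wrist"; returns a dict with "image" (420x560x3 uint8, red, green, blue), "z_map" (420x560 float32, m along the optical axis (not along the pixel's ray), 0 where there is no reading), "K" (3x3 intrinsics, pixels), "dist_coeffs" ([k1, k2, p1, p2, k3] as OpenCV has them; the pictures are not rectified), "cam_to_world" (4x4, takes a point from camera to world coordinates). Camera axes: x right, y up, looking along -z (the intrinsics and any distortion apply to the point x, -y, -z); pixel columns grow to the right and rows downward; lengths in m; the calibration is good to about 2 mm. A picture is of the moment at which its call begins.
- job.finish_job(): hands the job in; it is judged then, once.
Trained networks look in the newest picture that a camera, given by its name, has taken for a name from the list of things; names that differ only in an ending like _2 or _b are one class to them, and where a whole thing is asked for, a point or a joint stands for the part that bears it (a point fixed in the world has none). Each returns a list of dicts, best first, with "p" (0 to 1); they miss things now and then, are a little off and sometimes report something else, mostly with a low value. They report only what shows in the picture. A call takes as long as a camera call.
- nets.silhouettes(camera, name): "mask" (420x560 bool, what is visible of it) and "bbox" ([left, top, right, bottom] in pixels, round what is visible of it).
The state is a dict: "t": time; "q": joint angles; "dq": joint speeds; "effort": joint torques, N m; "tool_pos": TCP position; "tool_rot": TCP orientation; "contact_force": force on the tool from outside, world axes, zero at the start; "wrist_torque": the same for the moment, N m; "opening": finger opening in m; "grip_force": force on a finger pad.
Only numpy, scipy, OpenCV 4.12 (cv2) and the standard library are available. Lean on these libraries where they do the work, as an engineer would, in place of code of your own. Each camera call takes 0.05 s, during which the arm holds its last target. There are 200 camera calls.

### The job

Flip open tubes in the rack and drop each cedar block into a tube of its own, then, while the filled tubes stand well open (caps about upright or further back), knock the rack's sprung tapper right down with the mallet so that the blocks settle. Afterwards lay the mallet back on its cork mat, lying flat, and press all three caps fully shut, those of empty tubes too. Leave the jug, the pill tower and the magnifier where they are.

Things in the scene. Friction and masses are not known exactly. Their poses are not given: they have to be found in the camera images.
- rack: Fixed wooden rack, 100 x 430 mm, with three upright clear tubes in a row along its own y (at y = -160, -50 and +60 mm, numbered 1, 2, 3) and at y = +170 mm the steel tapper. Origin: centre of its underside; own +x points away from the robot (roughly), z up. Its end cheeks are 87 mm high.
- mallet: Loose wooden mallet 195 mm long, 0.25 kg, lying level on its head with the handle clear of the mat. Own x runs along the handle towards the head. Head: block 50 (x) x 70 (y) x 50 (z) mm, its underside's centre at x = +60 mm, z = 0. Handle: 18 mm wide (y), 22 mm high (z). Origin: level with the head's underside, below the grip point.
- mallet_grip (a point): Where to grip the mallet: in the middle of the handle's section (x = 0, z = 28 mm of the mallet), 60 mm from the head's centre. The handle runs from 110 mm behind this point to the head, 35 mm ahead of it. Axes as the mallet's.
- mat: Fixed flat cork mat 210 x 100 x 4 mm on the shelf, the mallet's place; it starts with the mallet lying along it. Origin: centre of its underside, own x along its length.
- tapper (a joint): Sprung steel pin of the rack, pressed down along its own upright axis: 0 m = up at rest, 0.018 m = right down. Spring: about 1 N to start, 6.2 N at the bottom; it springs back by itself.
- tapper_top (a point): Centre of the top face of the tapper's round head (32 mm across), 142 mm above the shelf at rest; it moves with the tapper. The fixed steel collar below it is at 106 mm.
- cap1 (a joint): Hinged white flip cap of tube 1, hinged at the far side of the rim: 0 rad = shut, grows as the front edge rises; stops at 1.9 rad, tipped back beyond upright. It stays at any angle (stiff hinge, 0.03 N m) and has no spring or click. Disc 68 mm across, 8 mm thick, its top 9 mm above the rim when shut. It may start a little ajar.
- tab1 (a point): Middle of the top end of the thumb tab of cap 1; moves with the cap. The tab stands up on the front edge: 16 mm wide along the hinge, 10 mm thick, 24 mm above the disc. When shut it is 64 mm nearer the robot (rack -x) than the hinge and 33 mm above it. Axes turn with the cap; equal to the rack's when shut.
- mouth1 (a point): Centre of the mouth of tube 1, at rim height (120 mm above the shelf). Tube: outer diameter 66 mm, inner 58 mm. Its cap's hinge line runs along the rack's y, 35 mm behind this point (rack +x, away from the robot) at the same height. Axes as the rack's.
- floor1 (a point): Centre of the inner floor of tube 1, 18 mm above the shelf, 102 mm below its rim.
- cap2 (a joint): Hinged white flip cap of tube 2, hinged at the far side of the rim: 0 rad = shut, grows as the front edge rises; stops at 1.9 rad, tipped back beyond upright. It stays at any angle (stiff hinge, 0.03 N m) and has no spring or click. Disc 68 mm across, 8 mm thick, its top 9 mm above the rim when shut. It may start a little ajar.
- tab2 (a point): Middle of the top end of the thumb tab of cap 2; moves with the cap. The tab stands up on the front edge: 16 mm wide along the hinge, 10 mm thick, 24 mm above the disc. When shut it is 64 mm nearer the robot (rack -x) than the hinge and 33 mm above it. Axes turn with the cap; equal to the rack's when shut.
- mouth2 (a point): Centre of the mouth of tube 2, at rim height (120 mm above the shelf). Tube: outer diameter 66 mm, inner 58 mm. Its cap's hinge line runs along the rack's y, 35 mm behind this point (rack +x, away from the robot) at the same height. Axes as the rack's.
- floor2 (a point): Centre of the inner floor of tube 2, 18 mm above the shelf, 102 mm below its rim.
- cap3 (a joint): Hinged white flip cap of tube 3, hinged at the far side of the rim: 0 rad = shut, grows as the front edge rises; stops at 1.9 rad, tipped back beyond upright. It stays at any angle (stiff hinge, 0.03 N m) and has no spring or click. Disc 68 mm across, 8 mm thick, its top 9 mm above the rim when shut. It may start a little ajar.
- tab3 (a point): Middle of the top end of the thumb tab of cap 3; moves with the cap. The tab stands up on the front edge: 16 mm wide along the hinge, 10 mm thick, 24 mm above the disc. When shut it is 64 mm nearer the robot (rack -x) than the hinge and 33 mm above it. Axes turn with the cap; equal to the rack's when shut.
- mouth3 (a point): Centre of the mouth of tube 3, at rim height (120 mm above the shelf). Tube: outer diameter 66 mm, inner 58 mm. Its cap's hinge line runs along the rack's y, 35 mm behind this point (rack +x, away from the robot) at the same height. Axes as the rack's.
- floor3 (a point): Centre of the inner floor of tube 3, 18 mm above the shelf, 102 mm below its rim.
- block_a_center (a point): Centre of cedar block a (may be absent: None): loose dark grooved wooden block 32 x 32 x 40 mm (own x, y, z), 35 g, standing on the shelf in front of the rack, its z upright at first. It fits into a tube any way round.
- block_b_center (a point): Centre of cedar block b (may be absent: None): loose dark grooved wooden block 32 x 32 x 40 mm (own x, y, z), 35 g, standing on the shelf in front of the rack, its z upright at first. It fits into a tube any way round.
- block_c_center (a point): Centre of cedar block c (may be absent: None): loose dark grooved wooden block 32 x 32 x 40 mm (own x, y, z), 35 g, standing on the shelf in front of the rack, its z upright at first. It fits into a tube any way round.
- jug: White ceramic jug 100 mm across, 150 mm high, standing loose to the right. Bystander. Origin: centre of its underside.
- pill_tower: Clear pill tower of four tiers, 90 mm across, 138 mm high, standing loose to the right, beyond the jug. Bystander. Origin: centre of its underside.
- magnifier: Steel magnifier lying loose on the shelf, lens 94 mm across, handle 100 mm towards the robot, 12 mm high. Bystander. Origin: under the lens centre.

How it is judged:
On the way, in this order (a step that is already met when the one before it is completed fails the run):
1. every block lies down in a tube of its own, and the caps of those tubes stand open (more than 0.9 rad) (((horizontal distance between block_a_center and floor1 below 0.03 m and height (world z) of block_a_center below 0.072 m and value of joint cap1 above 0.9 rad) or (horizontal distance between block_a_center and floor2 below 0.03 m and height (world z) of block_a_center below 0.072 m and value of joint cap2 above 0.9 rad) or (horizontal distance between block_a_center and floor3 below 0.03 m and height (world z) of block_a_center below 0.072 m and value of joint cap3 above 0.9 rad)) and ((horizontal distance between block_b_center and floor1 below 0.03 m and height (world z) of block_b_center below 0.072 m and value of joint cap1 above 0.9 rad) or (horizontal distance between block_b_center and floor2 below 0.03 m and height (world z) of block_b_center below 0.072 m and value of joint cap2 above 0.9 rad) or (horizontal distance between block_b_center and floor3 below 0.03 m and height (world z) of block_b_center below 0.072 m and value of joint cap3 above 0.9 rad)) and ((horizontal distance between block_c_center and floor1 below 0.03 m and height (world z) of block_c_center below 0.072 m and value of joint cap1 above 0.9 rad) or (horizontal distance between block_c_center and floor2 below 0.03 m and height (world z) of block_c_center below 0.072 m and value of joint cap2 above 0.9 rad) or (horizontal distance between block_c_center and floor3 below 0.03 m and height (world z) of block_c_center below 0.072 m and value of joint cap3 above 0.9 rad)) and horizontal distance between block_a_center and block_b_center above 0.05 m and horizontal distance between each of block_a_center, block_b_center and block_c_center above 0.05 m), for 0.2 s.
2. the tapper is knocked down (more than 13 mm) with the mallet, not the fingers, while the filled tubes are still open (all of step 1 and value of joint tapper above 0.013 m and contact force between mallet and rack above 1 N and contact force between the fingers and rack below 0.5 N), for 0.02 s.
At the end, for the whole second after the job is handed in: Every block is inside a tube of its own, all three caps are shut (under 0.08 rad), and the mallet lies at rest, flat on its mat (grip point within 60 mm of the mat's centre and under 55 mm high, handle level within 0.22 rad), released (((horizontal distance between block_a_center and floor1 below 0.03 m and height (world z) of block_a_center below 0.072 m) or (horizontal distance between block_a_center and floor2 below 0.03 m and height (world z) of block_a_center below 0.072 m) or (horizontal distance between block_a_center and floor3 below 0.03 m and height (world z) of block_a_center below 0.072 m)) and ((horizontal distance between block_b_center and floor1 below 0.03 m and height (world z) of block_b_center below 0.072 m) or (horizontal distance between block_b_center and floor2 below 0.03 m and height (world z) of block_b_center below 0.072 m) or (horizontal distance between block_b_center and floor3 below 0.03 m and height (world z) of block_b_center below 0.072 m)) and ((horizontal distance between block_c_center and floor1 below 0.03 m and height (world z) of block_c_center below 0.072 m) or (horizontal distance between block_c_center and floor2 below 0.03 m and height (world z) of block_c_center below 0.072 m) or (horizontal distance between block_c_center and floor3 below 0.03 m and height (world z) of block_c_center below 0.072 m)) and horizontal distance between block_a_center and block_b_center above 0.05 m and horizontal distance between each of block_a_center, block_b_center and block_c_center above 0.05 m and value of joint each of cap1, cap2, cap3 below 0.08 rad and horizontal distance between mallet_grip and mat below 0.06 m and height (world z) of mallet_grip below 0.055 m and angle between mallet's own x axis and vertical between 1.35 and 1.79 rad and linear speed of mallet below 0.03 m/s); the robot touches nothing.
It fails at once if the jug is moved more than 30 mm or tipped over (distance of jug from where it was at the start of the episode above 0.03 m or angle between jug's own z axis and vertical above 0.4 rad).
It fails at once if the pill tower is moved more than 30 mm or tipped over (distance of pill_tower from where it was at the start of the episode above 0.03 m or angle between pill_tower's own z axis and vertical above 0.4 rad).
It fails at once if the magnifier is moved more than 30 mm or tipped over (distance of magnifier from where it was at the start of the episode above 0.03 m or angle between magnifier's own z axis and vertical above 0.4 rad).
Of block_a, block_b, block_c only 2 to 3 are there at a start; the rules pass over those that are not, and their reading is None.
At some moment in a run one of block_a, block_b, block_c, mallet may be knocked a few centimetres aside while the robot is not near it.
Once in a run the grip may slacken for a moment while it holds something.
It also fails if it takes over 210 s, if anything falls off the work surface, if the arm or the gripper's body presses on something with over 40 N, if the wrist force passes 120 N, or if a joint passes its speed limit or range.

## Working session

There is one attempt and no reset: what is moved stays moved. The work goes in short steps, Python scripts to look and compute and a tool call to move; the robot and the scene stay as the last step left them, time stands still between calls to the robot, and variables do not carry over. Pictures are saved under pics/ and viewed, at most 14 in all, crops included, and the job is handed in when it is done.

Besides the shell and the picture viewer there is one more tool, called after "Emit:" as name(argument=value, ...), one argument or row to a line, values as JSON. jog_arm: Moves the arm, as the interface text tells. Shift numbers are shares of 0.06 m and turn numbers shares of 0.1 rad, none past 1 either way. Its arguments: {"type":"object","properties":{"commands":{"type":"array","items":{"type":"number"}},"newtons":{"type":"number"}},"required":["commands"]}

```bash
mkdir -p pics; cat > h.py <<'E'
import numpy as np, cv2
from scipy.spatial.transform import Rotation as R
from station import ctrl, eyes, job, nets
def cloud(im):
    z=im['z_map']; h,w=z.shape; u,v=np.meshgrid(np.arange(w),np.arange(h))
    p=cv2.undistortPoints(np.stack([u,v],-1).reshape(-1,1,2).astype(np.float64),im['K'],np.array(im['dist_coeffs'],float)).reshape(h,w,2)
    c=np.stack([p[...,0]*z,-p[...,1]*z,-z],-1); T=im['cam_to_world']
    P=c@T[:3,:3].T+T[:3,3]; P[z<=0]=np.nan
    return P
def save(im,name,crop=None,s=1):
    a=im['image'][...,::-1]
    if crop: a=a[crop[1]:crop[3],crop[0]:crop[2]]
    cv2.imwrite('pics/'+name,cv2.resize(a,None,fx=s,fy=s))
def st():
    o=ctrl.get_obs(); print('t',round(o['t'],2),'pos',np.round(o['tool_pos'],4),'rot',np.round(o['tool_rot'],3),'q',np.round(o['q'],2),'F',np.round(o['contact_force'],1),'open',round(o['opening'],4),'grip',round(o['grip_force'],1)); return o
E
python3 - <<'E'
from h import *
o=st(); print(R.from_rotvec(o['tool_rot']).as_matrix().round(3))
ims={n:eyes.get_image(n) for n in('scene','top')}
cv2.imwrite('pics/both.png',cv2.resize(np.vstack([ims['top']['image'],ims['scene']['image']])[...,::-1],(400,600)))
save(ims['top'],'top0.png',s=1.4);save(ims['scene'],'scene0.png',s=1.4)
for n in('top','scene'):
    P=cloud(ims[n]); print(n,ims[n]['cam_to_world'].round(3).tolist())
    for k in('block_a_center','mallet','mat','rack','tapper','cap1','tab1','jug','pill_tower','magnifier'):
        for d in nets.silhouettes(n,k)[:4]:
            q=P[d['mask']]; q=q[~np.isnan(q[:,0])]
            if len(q): print(k,round(d['p'],2),d['bbox'],len(q),'med',np.median(q,0).round(3),'lo',np.percentile(q,3,0).round(3),'hi',np.percentile(q,97,0).round(3))
E
```

```text
t 0.0 pos [0.2372 0.5776 0.2301] rot [-6.080e-01 -3.081e+00  3.000e-03] q [ 1.06  0.05  1.61  0.    1.48 -0.12] F [ 0.1 -0.6  0.1] open 0.0859 grip 0.0
[[-0.925  0.38  -0.001]
 [ 0.38   0.925 -0.002]
 [ 0.    -0.002 -1.   ]]
top [[0.0, 0.997, -0.075, 0.476], [-1.0, -0.002, -0.026, -0.071], [-0.026, 0.075, 0.997, 1.276], [0.0, 0.0, 0.0, 1.0]]
block_a_center 0.57 [343.3, 263.2, 357.5, 274.5] 177 med [ 0.432 -0.221  0.04 ] lo [ 0.417 -0.237  0.018] hi [ 0.447 -0.207  0.044]
mallet 0.73 [115.5, 240.8, 197.9, 280.5] 1155 med [0.443 0.314 0.047] lo [0.414 0.181 0.003] hi [0.489 0.361 0.059]
mallet 0.68 [346.7, 264.4, 359.3, 278.4] 164 med [ 0.432 -0.222  0.04 ] lo [ 0.417 -0.237  0.026] hi [ 0.447 -0.207  0.044]
mallet 0.54 [173.4, 162.1, 346.5, 210.6] 7353 med [0.637 0.005 0.072] lo [ 0.594 -0.2    0.009] hi [0.689 0.207 0.144]
mat 0.67 [113.4, 225.6, 195.0, 307.1] 2127 med [0.423 0.277 0.005] lo [0.354 0.205 0.   ] hi [0.529 0.378 0.011]
rack 0.89 [174.5, 160.9, 350.0, 209.2] 7324 med [0.637 0.005 0.072] lo [ 0.594 -0.2    0.009] hi [0.688 0.206 0.144]
rack 0.25 [179.2, 175.4, 195.7, 188
[... 3469 characters left out ...]
 195.8] 596 med [0.648 0.057 0.135] lo [0.619 0.028 0.121] hi [0.679 0.09  0.162]
jug 0.94 [110.2, 241.7, 172.5, 322.2] 3624 med [ 0.555 -0.416  0.099] lo [ 0.482 -0.46   0.002] hi [ 0.601 -0.368  0.149]
jug 0.59 [167.4, 290.6, 224.6, 361.6] 2893 med [ 0.71  -0.393  0.121] lo [ 0.654 -0.429  0.012] hi [ 0.734 -0.349  0.137]
pill_tower 0.72 [167.0, 288.9, 224.8, 361.3] 2931 med [ 0.71  -0.394  0.121] lo [ 0.653 -0.429  0.01 ] hi [ 0.734 -0.349  0.137]
pill_tower 0.35 [220.8, 210.6, 235.6, 228.5] 255 med [ 0.485 -0.143  0.029] lo [ 0.462 -0.158 -0.002] hi [ 0.491 -0.127  0.04 ]
magnifier 0.64 [275.5, 153.6, 321.6, 189.5] 640 med [0.489 0.136 0.006] lo [0.378 0.1   0.002] hi [0.537 0.178 0.011]
```

View pics/top0.png

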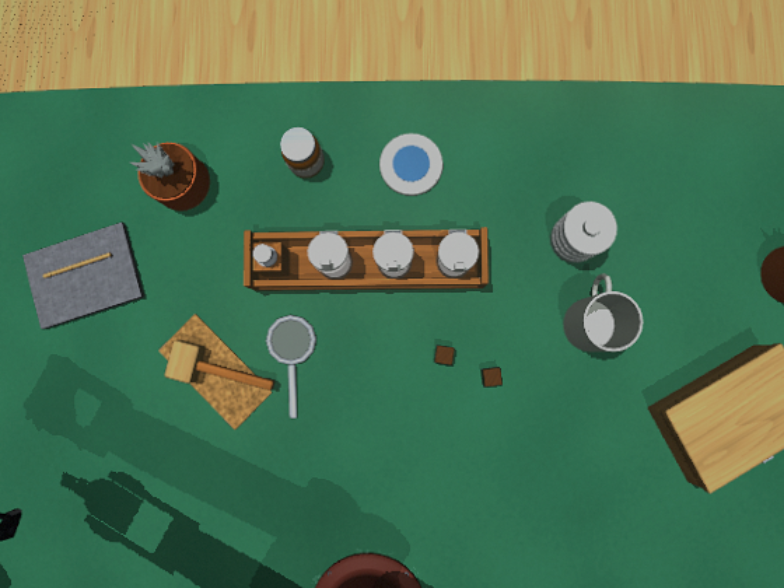

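View pics/scene0.png

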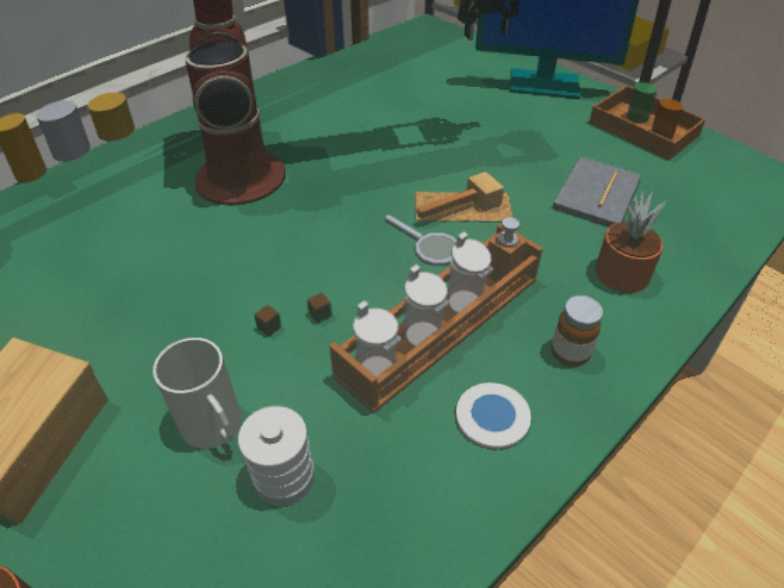

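The top view shows two blocks, at (444,355) and (491,377), and all three caps nearly shut, with tabs towards the robot. The mallet is on the mat at (220,367) and the tapper at (264,255). The scene view agrees with this. Next I refine the points.

```bash
cat >> h.py <<'E'
def rect(P,m):
    q=P[m][:,:2].astype(np.float32); (c,s,a)=cv2.minAreaRect(q); return np.round(c,4),np.round(s,4),round(a,1)
def blocks(n='top'):
    im=eyes.get_image(n);P=cloud(im);rgb=im['image'].astype(int)
    m=(P[...,2]>.033)&(P[...,2]<.048)&(rgb.max(-1)<110)&(P[...,0]>.3)&(P[...,0]<.58)&(abs(P[...,1])<.4)&(rgb[...,0]>rgb[...,1])
    k,l,s,c=cv2.connectedComponentsWithStats(m.astype(np.uint8))
    for i in range(1,k):
        if s[i,4]>40: print('block',s[i,4],rect(P,l==i),P[l==i].mean(0).round(4))
def plan(pos,yaw,grip,tilt=None,n=None):
    """rows (tool frame) from the present pose to TCP pos with tool y along world angle yaw (deg), z down"""
    o=ctrl.get_obs();R0=R.from_rotvec(o['tool_rot']);p0=np.array(o['tool_pos'])
    best=None
    for k in(0,180):
        a=np.radians(yaw+k);y=np.array([np.cos(a),np.sin(a),0]);z=np.array([0,0,-1.]);x=np.cross(y,z)
        Rt=R.from_matrix(np.stack([x,y,z],1)); rv=(R0.inv()*Rt).as_rotvec()
        if best is None or np.linalg.norm(rv)<np.linalg.norm(best): best=rv
    print('from',p0.round(4),'turn shares',(best/.1).round(2),'| shift before turn',(R0.inv().apply(np.array(pos)-p0)/.06).round(2),'| after turn',((R0*R.from_rotvec(best)).inv().apply(np.array(pos)-p0)/.06).round(2))
E
python3 - <<'E'
from h import *
blocks()
for n in('top','scene'):
    im=eyes.get_image(n);P=cloud(im);Z=P[...,2]
    for y0 in(-.158,-.05,.06):
        m=(abs(P[...,1]-y0)<.045)&(abs(P[...,0]-.645)<.06)
        t=m&(Z>np.nanmax(np.where(m,Z,0))-.008); q=P[t]
        d=m&(Z>.115)&(Z<.145)&(P[...,0]>.618); A=np.c_[P[d][:,:2]-[.645,y0],np.ones(d.sum())]; f=np.linalg.lstsq(A,P[d][:,2],rcond=None)[0]
        print(n,y0,'tab',len(q),q.mean(0).round(4),'disc plane',f.round(3),'disc c',rect(P,d))
    m=(abs(P[...,1]-.17)<.03)&(abs(P[...,0]-.643)<.03)&(Z>.135)&(Z<.155); print('tapper',P[m].mean(0).round(4))
    m=(Z>.075)&(Z<.1)&(abs(P[...,1])<.25)&(abs(P[...,0]-.645)<.08); print('cheeks',rect(P,m))
    m=(Z>.02)&(Z<.07)&(P[...,1]>.13)&(P[...,1]<.42)&(P[...,0]>.36)&(P[...,0]<.55); 
    hd=m&(Z>.044); print('mallet head',rect(P,hd),'handle',rect(P,m&(Z<.044)&(Z>.03)),P[m&(Z<.044)&(Z>.03)].mean(0).round(4),P[hd].mean(0).round(4))
    m=(Z>.001)&(Z<.009)&(P[...,1]>.19)&(P[...,1]<.42)&(P[...,0]>.33)&(P[...,0]<.55)&(im['image'][...,0].astype(int)>im['image'][...,1]+15); print('mat',rect(P,m))
plan([.57,-.156,.26],90,85)
E
```

```text
block 149 (array([ 0.4713, -0.137 ]), array([0.0309, 0.0305]), 81.6) [ 0.4716 -0.1369  0.0403]
block 152 (array([ 0.4321, -0.2228]), array([0.0307, 0.0309]), 5.5) [ 0.4321 -0.2226  0.0405]
top -0.158 tab 28 [ 0.6176 -0.1562  0.1583] disc plane [-0.093 -0.01   0.132] disc c (array([ 0.6514, -0.1562]), array([0.0652, 0.0661]), 1.5)
top -0.05 tab 31 [ 0.6192 -0.0464  0.162 ] disc plane [-0.155  0.007  0.134] disc c (array([ 0.6516, -0.046 ]), array([0.0661, 0.0655]), 89.5)
top 0.06 tab 32 [0.6227 0.0633 0.1686] disc plane [-0.221  0.029  0.138] disc c (array([0.6506, 0.0644]), array([0.0667, 0.0633]), 89.8)
tapper [0.6422 0.1717 0.143 ]
cheeks (array([0.6437, 0.0032]), array([0.1001, 0.4299]), 0.5)
mallet head (array([0.4425, 0.2693]), array([0.1944, 0.0691]), 76.3) handle (array([0.4332, 0.2689]), array([0.1919, 0.0637]), 65.1) [0.4366 0.2493 0.0406] [0.4529 0.3132 0.0526]
mat (array([0.4406, 0.2899]), array([0.2093, 0.0992]), 45.3)
scene -0.158 tab 38 [ 0.6204 -0.1606  0.1538] disc plane [-0.148  0.04   0.129] disc c (array([ 0.6529, -0.1603]), array([0.0673, 0.0689]), 88.2)
scene -0.05 tab 31 [ 0.6223 -0.051   0.1586] disc plane [-0.205  0.07   0.131] disc c (array([ 0.6521, -0.0503]), array([0.068, 0.068]), 89.9)
scene 0.06 tab 27 [0.6258 0.0585 0.1647] disc plane [-0.28   0.092  0.134] disc c (array([0.6526, 0.0603]), array([0.0705, 0.0674]), 88.4)
tapper [0.645  0.1691 0.14  ]
cheeks (array([0.6454, 0.0009]), array([0.0998, 0.4328]), 0.3)
mallet head (array([0.452 , 0.3038]), array([0.1167, 0.073 ]), 74.3) handle (array([0.438 , 0.2698]), array([0.2024, 0.0677]), 64.3) [0.4471 0.2555 0.038 ] [0.4632 0.3308 0.0511]
mat (array([0.4442, 0.2857]), array([0.2055, 0.1019]), 45.0)
from [0.2375 0.5781 0.2313] turn shares [-0.   0.  -3.9] | shift before turn [-9.78 -9.21 -0.48] | after turn [ -5.54 -12.23  -0.48]
```

Emit:
jog_arm(
  commands=[0,0,0,0,0,-0.975,50,0,0,0,0,0,-0.975,50,0,0,0,0,0,-0.975,50,0,0,0,0,0,-0.975,50,-0.4,-0.77,0.03,0,0,0,50,-0.4,-0.77,0.03,0,0,0,50,-0.4,-0.77,0.03,0,0,0,50,-0.4,-0.77,0.03,0,0,0,50,-0.4,-0.77,0.03,0,0,0,50,-0.4,-0.77,0.03,0,0,0,50,-0.4,-0.77,0.03,0,0,0,50,-0.4,-0.77,0.03,0,0,0,50,-0.4,-0.77,0.03,0,0,0,50,-0.4,-0.77,0.03,0,0,0,50,-0.4,-0.77,0.03,0,0,0,50,-0.4,-0.77,0.03,0,0,0,50,-0.4,-0.77,0.03,0,0,0,50,-0.4,-0.77,0.03,0,0,0,50,-0.4,-0.77,0.03,0,0,0,50,-0.4,-0.77,0.03,0,0,0,50],
  newtons=25,
)

```text
t: 3.75
tool_pos: [0.6223, -0.1627, 0.2025]
tool_rot: [0.0, 3.141, 0.0]
contact_force: [-0.1, 0.7, -0.5]
opening: 0.0497
grip_force: 0.0
```

```bash
python3 - <<'E'
from h import *
o=st()
im=eyes.get_image('wrist');save(im,'w1.png');P=cloud(im);Z=P[...,2]
print(im['cam_to_world'].round(3).tolist())
for y0 in(-.158,-.05,.06):
    m=(abs(P[...,1]-y0)<.045)&(abs(P[...,0]-.645)<.06)&(Z<.185)
    if m.sum()>50:
        t=m&(Z>np.nanmax(np.where(m,Z,0))-.008);print(y0,t.sum(),P[t].mean(0).round(4),rect(P,t))
plan([.618,-.158,.137],90,85)
E
```

```text
t 3.75 pos [ 0.6223 -0.1627  0.2025] rot [0.    3.141 0.   ] q [-0.37  0.11  1.6   0.    1.43 -1.94] F [-0.1  0.7 -0.5] open 0.0497 grip 0.0
[[-0.001, -0.949, -0.316, 0.543], [1.0, -0.001, 0.0, -0.162], [-0.0, -0.316, 0.949, 0.344], [0.0, 0.0, 0.0, 1.0]]
-0.158 409 [ 0.6177 -0.1581  0.155 ] (array([ 0.6185, -0.158 ]), array([0.0156, 0.0101]), 89.6)
-0.05 465 [ 0.6192 -0.049   0.1591] (array([ 0.62  , -0.0483]), array([0.0167, 0.0109]), 89.4)
0.06 803 [0.6392 0.0367 0.137 ] (array([0.6405, 0.0362]), array([0.0362, 0.0216]), 17.4)
from [ 0.6239 -0.1682  0.2018] turn shares [-0.04  0.02 -0.04] | shift before turn [0.1  0.17 1.08] | after turn [0.1  0.17 1.08]
```

View pics/w1.png

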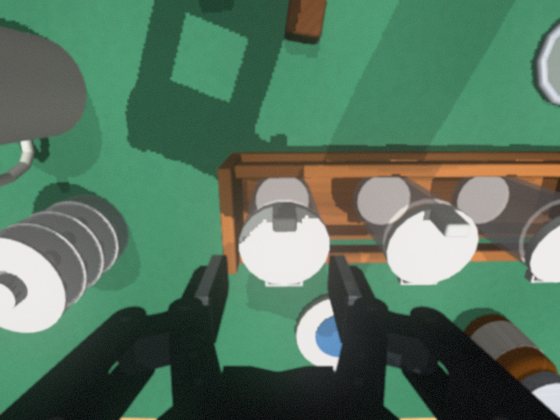

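Emit:
jog_arm(
  commands=[0.1,0.17,0.3,0,0,0,50,0,0,0.4,0,0,0,50,0,0,0.38,0,0,0,50,0,0,0,0,0,0,50],
)

```text
t: 4.3
tool_pos: [0.613, -0.1485, 0.1342]
tool_rot: [0.003, -3.136, -0.004]
contact_force: [-0.0, 0.4, -0.4]
opening: 0.05
grip_force: 0.0
```

```bash
python3 - <<'E'
from h import *
plan([.617,-.158,.137],90,85);o=st()
E
```

```text
from [ 0.613  -0.1485  0.1342] turn shares [ 0.03 -0.06  0.02] | shift before turn [-0.07 -0.16 -0.05] | after turn [-0.07 -0.16 -0.05]
t 4.3 pos [ 0.613  -0.1485  0.1342] rot [ 3.000e-03 -3.136e+00 -4.000e-03] q [-0.36  0.15  1.68  0.    1.32 -1.93] F [-0.   0.4 -0.4] open 0.05 grip 0.0
```

Emit:
jog_arm(
  commands=[0,0,0,0,0,0,50,0,0,0,0,0,0,50,0,0,0,0,0,0,50],
)

```text
t: 4.68
tool_pos: [0.6162, -0.1509, 0.1389]
tool_rot: [-0.0, 3.14, -0.001]
contact_force: [0.4, -0.5, 0.4]
opening: 0.0501
grip_force: 0.0
```

```bash
python3 - <<'E'
from h import *
plan([.617,-.158,.137],90,85)
im=eyes.get_image('wrist');plan([.617,-.158,.137],90,85)
E
```

```text
from [ 0.6162 -0.1509  0.1389] turn shares [-0.01  0.02  0.  ] | shift before turn [-0.01 -0.12  0.03] | after turn [-0.01 -0.12  0.03]
from [ 0.6161 -0.1509  0.1387] turn shares [-0.01  0.01  0.  ] | shift before turn [-0.02 -0.12  0.03] | after turn [-0.02 -0.12  0.03]
```

Emit:
jog_arm(
  commands=[-0.01,-0.12,0.02,0,0,0,30,0,0,0,0,0,0,0,0,0,0,0,0,0,0,0,0,0,0,0,0,0,0,0,0,0,0,0,0],
  newtons=20,
)

```text
t: 5.35
tool_pos: [0.6162, -0.1584, 0.1365]
tool_rot: [0.0, -3.141, 0.001]
contact_force: [-0.4, -1.4, -0.3]
opening: 0.0157
grip_force: 22.9
```

Emit:
jog_arm(
  commands=[-0.085,0,-0.153,0,0,0,0,-0.107,0,-0.138,0,0,0,0,-0.127,0,-0.118,0,0,0,0,-0.145,0,-0.098,0,0,0,0,-0.158,0,-0.075,0,0,0,0,0,0,0,0,0,0,0],
)

```text
t: 6.1
tool_pos: [0.6549, -0.158, 0.1725]
tool_rot: [-0.001, 3.139, -0.001]
contact_force: [-0.9, -2.1, 0.6]
opening: 0.0152
grip_force: 21.8
```

```bash
python3 - <<'E'
from h import *
st(); im=eyes.get_image('scene');save(im,'s2.png',(200,100,420,320),2.5)
E
```

```text
t 6.1 pos [ 0.6549 -0.158   0.1725] rot [-1.000e-03  3.139e+00 -1.000e-03] q [-0.35  0.2   1.55  0.    1.39 -1.92] F [-0.9 -2.1  0.6] open 0.0152 grip 21.8
```

View pics/s2.png

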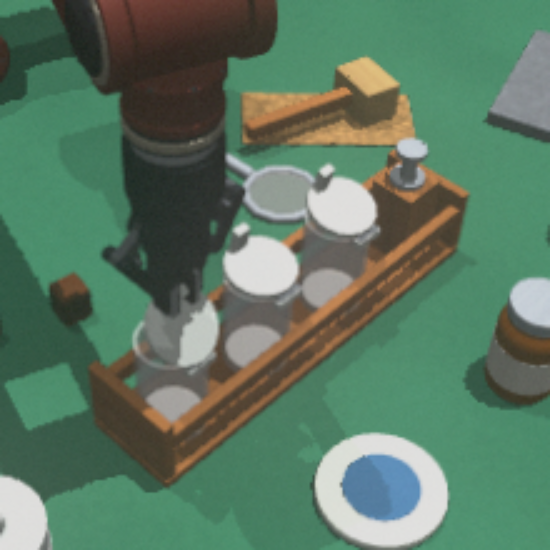

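Cap 1 at (185,330) is about half up, with the tab still in the fingers. I continue the arc, release and lift.

Emit:
jog_arm(
  commands=[-0.167,0,-0.05,0,0,0,0,-0.173,0,-0.023,0,0,0,0,-0.175,0,0.003,0,0,0,0,-0.172,0,0.032,0,0,0,0,-0.165,0,0.057,0,0,0,0,0,0,0,0,0,0,0,0,0,0,0,0,0,0,0,0,0,0,0,0,50,0,0,0,0,0,0,50,0,0,0,0,0,0,50,0,0,-0.3,0,0,0,50,0,0,-0.6,0,0,0,50,0,0,-0.6,0,0,0,50,0.8,0.4,0,0,0,0,50,0.8,0.8,0,0,0,0,50,0,0.6,0,0,0,0,50,0,0,0,0,0,0,50,0,0,0,0,0,0,50,0,0,0,0,0,0,50],
)

```text
t: 8.52
tool_pos: [0.6129, -0.0548, 0.2608]
tool_rot: [0.001, 3.141, -0.001]
contact_force: [1.2, -0.0, -0.7]
opening: 0.0501
grip_force: 0.0
```

```bash
python3 - <<'E'
from h import *
st(); im=eyes.get_image('wrist');save(im,'w3.png');P=cloud(im);Z=P[...,2]
m=(abs(P[...,1]+.158)<.04)&(P[...,0]>.6)&(P[...,0]<.76)&(Z>.125)&(Z<.22);print('cap1',np.nanpercentile(P[m],[2,50,98],0).round(3))
m=(abs(P[...,1]+.048)<.03)&(abs(P[...,0]-.62)<.02)&(Z<.185);t=m&(Z>.148);print('tab2',t.sum(),P[t].mean(0).round(4),np.nanpercentile(P[t],[3,97],0).round(3))
plan([.619,-.048,.140],90,50)
E
```

```text
t 8.53 pos [ 0.6129 -0.0548  0.2608] rot [ 1.000e-03  3.141e+00 -1.000e-03] q [-0.21  0.01  1.6  -0.    1.52 -1.78] F [ 1.2 -0.  -0.7] open 0.0501 grip 0.0
cap1 [[ 0.678 -0.186  0.128]
 [ 0.68  -0.156  0.169]
 [ 0.694 -0.131  0.189]]
tab2 329 [ 0.6188 -0.0481  0.1579] [[ 0.615 -0.056  0.149]
 [ 0.625 -0.041  0.162]]
from [ 0.6128 -0.0548  0.2605] turn shares [-0.    0.   -0.01] | shift before turn [-0.1   0.11  2.01] | after turn [-0.1   0.11  2.01]
```

View pics/w3.png

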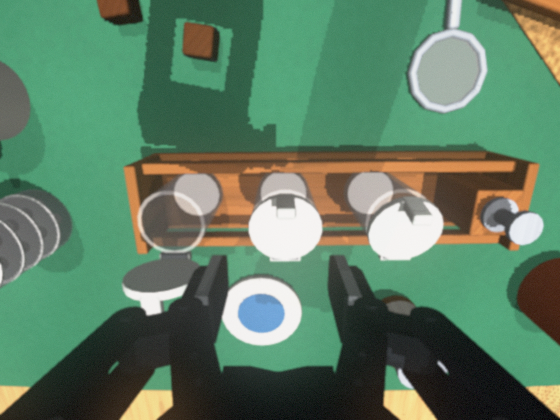

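Cap 1 stands upright at (160,275) and tube 1 is open. Cap 2's tab is centred at (285,205), so I repeat the motion there.

Emit:
jog_arm(
  commands=[-0.1,0.11,0.5,0,0,0,50,0,0,0.5,0,0,0,50,0,0,0.5,0,0,0,50,0,0,0.5,0,0,0,50,0,0,0,0,0,0,50,0,0,0,0,0,0,50,0,0,0,0,0,0,50],
)

```text
t: 9.45
tool_pos: [0.6197, -0.0477, 0.1425]
tool_rot: [0.0, 3.138, -0.001]
contact_force: [-0.4, -0.0, -0.6]
opening: 0.0502
grip_force: 0.0
```

```bash
python3 - <<'E'
from h import *
plan([.618,-.048,.140],90,50)
E
```

```text
from [ 0.6197 -0.0477  0.1425] turn shares [-0.01  0.03 -0.  ] | shift before turn [ 0.03 -0.01  0.04] | after turn [ 0.03 -0.01  0.04]
```

Emit:
jog_arm(
  commands=[0.03,0,0.03,0,0,0,30,0,0,0,0,0,0,0,0,0,0,0,0,0,0,0,0,0,0,0,0,0,0,0,0,0,0,0,0,-0.107,0,-0.138,0,0,0,0,-0.127,0,-0.118,0,0,0,0,-0.145,0,-0.098,0,0,0,0,-0.158,0,-0.075,0,0,0,0,-0.167,0,-0.05,0,0,0,0,-0.173,0,-0.023,0,0,0,0,-0.175,0,0.003,0,0,0,0,-0.172,0,0.032,0,0,0,0,-0.165,0,0.057,0,0,0,0,-0.153,0,0.08,0,0,0,0],
)

```text
t: 11.32
tool_pos: [0.7117, -0.0476, 0.1619]
tool_rot: [0.0, 3.135, -0.001]
contact_force: [0.6, -2.6, 7.3]
opening: 0.0157
grip_force: 21.5
```

Emit:
jog_arm(
  commands=[0,0,0,0,0,0,0,0,0,0,0,0,0,0,0,0,0,0,0,0,50,0,0,0,0,0,0,50,0,0,0,0,0,0,50,0,0,-0.3,0,0,0,50,0,0,-0.6,0,0,0,50,0,0,-0.6,0,0,0,50,0.8,0,0,0,0,0,60,0.9,-0.3,0,0,0,0,60,0.9,-0.3,0,0,0,0,60,0.8,-0.3,0,0,0,0,60,0.5,-0.4,0,0,0,0,60,0,0,0,0,0,0,60,0,0,0,0,0,0,60,0,0,0,0,0,0,60],
)

```text
t: 13.32
tool_pos: [0.476, -0.1248, 0.2487]
tool_rot: [-0.002, 3.141, 0.0]
contact_force: [0.2, 1.5, -0.2]
opening: 0.0599
grip_force: 0.0
```

```bash
python3 - <<'E'
from h import *
st();blocks('top');blocks('wrist')
im=eyes.get_image('top');P=cloud(im);Z=P[...,2]
for y in(-.158,-.048):
    m=(abs(P[...,1]-y)<.045)&(P[...,0]>.6)&(P[...,0]<.76)&(Z>.14)&(Z<.21);print('cap',m.sum(),np.nanpercentile(P[m],[2,50,98],0).round(3))
plan([.472,-.137,.025],82,50)
E
```

```text
t 13.32 pos [ 0.476  -0.1248  0.2487] rot [-2.000e-03  3.141e+00  0.000e+00] q [-0.41 -0.28  1.89  0.    1.53 -1.98] F [ 0.2  1.5 -0.2] open 0.0599 grip 0.0
block 50 (array([0.419 , 0.1724]), array([0.0039, 0.0152]), 84.1) [0.4187 0.1722 0.0355]
block 758 (array([ 0.4325, -0.2236]), array([0.03  , 0.0305]), 7.4) [ 0.4322 -0.2235  0.0386]
block 110 (array([ 0.459 , -0.1375]), array([0.0077, 0.0292]), 2.7) [ 0.4594 -0.1402  0.0382]
cap 241 [[ 0.677 -0.186  0.142]
 [ 0.682 -0.155  0.186]
 [ 0.707 -0.125  0.194]]
cap 268 [[ 0.679 -0.077  0.142]
 [ 0.683 -0.045  0.183]
 [ 0.71  -0.016  0.194]]
from [ 0.4757 -0.1248  0.2482] turn shares [ 0.   -0.    1.41] | shift before turn [ 0.06 -0.2   3.72] | after turn [ 0.03 -0.21  3.72]
```

Emit:
jog_arm(
  commands=[0.05,-0.21,0,0,0,0.7,60,0,0,0.6,0,0,0.7,60,0,0,0.8,0,0,0,60,0,0,0.8,0,0,0,60,0,0,0.6,0,0,0,60,0,0,0.2,0,0,0,60,0,0,0,0,0,0,60,0,0,0,0,0,0,60],
  newtons=40,
)

```text
t: 14.48
tool_pos: [0.4737, -0.1385, 0.0703]
tool_rot: [0.219, 3.131, -0.002]
contact_force: [-0.9, -0.7, 0.2]
opening: 0.0601
grip_force: 0.0
```

```bash
python3 - <<'E'
from h import *
st();plan([.473,-.138,.0125],82,50); im=eyes.get_image('wrist');save(im,'w4.png')
E
```

```text
t 14.47 pos [ 0.4737 -0.1385  0.0703] rot [ 2.190e-01  3.131e+00 -2.000e-03] q [-0.44 -0.11  2.05  0.    1.19 -1.87] F [-0.9 -0.7  0.2] open 0.0601 grip 0.0
from [ 0.4737 -0.1385  0.0703] turn shares [-0.01  0.03  0.  ] | shift before turn [0.02 0.01 0.96] | after turn [0.01 0.01 0.96]
```

View pics/w4.png

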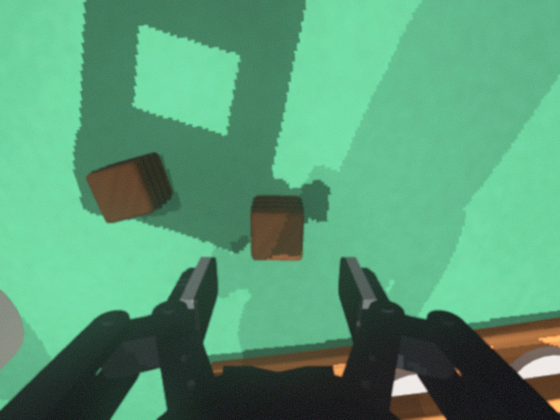

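The block at (277,235) is aligned between the fingers. I descend and grip.

Emit:
jog_arm(
  commands=[0,0,0.4,0,0,0,60,0,0,0.4,0,0,0,60,0,0,0.16,0,0,0,60,0,0,0,0,0,0,60,0,0,0,0,0,0,0,0,0,0,0,0,0,0,0,0,0,0,0,0,0,0,0,0,0,0,0,0,0,0,-0.4,0,0,0,0,0,0,-0.8,0,0,0,0,0,0,-0.8,0,0,-0.7,0,0,0,-0.8,0,0,-0.7,0,0,0,-0.4,0,0,0,0,0,0,0,0,0,0,0,0,0,0,0,0,0,0],
)

```text
t: 16.4
tool_pos: [0.4713, -0.1375, 0.2008]
tool_rot: [0.0, -3.139, -0.002]
contact_force: [-0.7, -0.2, -1.0]
opening: 0.0316
grip_force: 40.5
```

```bash
python3 - <<'E'
from h import *
st();plan([.642,-.048,.20],90,50)
E
```

```text
t 16.4 pos [ 0.4713 -0.1375  0.2008] rot [ 0.000e+00 -3.139e+00 -2.000e-03] q [-0.44 -0.25  1.95  0.    1.45 -2.01] F [-0.7 -0.2 -1. ] open 0.0316 grip 40.5
from [ 0.4713 -0.1375  0.2008] turn shares [ 0.01 -0.03  0.  ] | shift before turn [-2.84  1.49  0.01] | after turn [-2.84  1.49  0.01]
```

Emit:
jog_arm(
  commands=[-0.57,0.3,0,0,0,0,0,-0.57,0.3,0,0,0,0,0,-0.57,0.3,0,0,0,0,0,-0.57,0.3,0,0,0,0,0,-0.57,0.29,0,0,0,0,0,0,0,0,0,0,0,0,0,0,0,0,0,0,0,0,0,0,0,0,0,0],
)

```text
t: 17.4
tool_pos: [0.6421, -0.0489, 0.2018]
tool_rot: [-0.001, -3.14, -0.0]
contact_force: [-0.7, 0.1, -0.2]
opening: 0.0314
grip_force: 40.6
```

```bash
python3 - <<'E'
from h import *
st();plan([.643,-.048,.132],90,50)
E
```

```text
t 17.4 pos [ 0.6421 -0.0489  0.2018] rot [-1.00e-03 -3.14e+00 -0.00e+00] q [-0.19  0.12  1.59 -0.    1.43 -1.76] F [-0.7  0.1 -0.2] open 0.0314 grip 40.6
from [ 0.6421 -0.0489  0.2018] turn shares [ 0.   -0.02 -0.01] | shift before turn [-0.02  0.01  1.16] | after turn [-0.01  0.01  1.16]
```

Emit:
jog_arm(
  commands=[0,0,0.4,0,0,0,0,0,0,0.4,0,0,0,0,0,0,0.36,0,0,0,0,0,0,0,0,0,0,0,0,0,0,0,0,0,0,0,0,0,0,0,0,0,0,0,0,0,0,0,60,0,0,0,0,0,0,60,0,0,0,0,0,0,60,0,0,-0.5,0,0,0,60,0,0,-0.8,0,0,0,60,0.8,-0.5,-0.6,0,0,0,60,0.8,-0.5,0,0,0,0,60,0.8,-0.6,0,0,0,0,60,0.7,-0.6,0,0,0,0,60,0.4,-0.6,0,0,0,0,60,0,0,0,0,0,0,60,0,0,0,0,0,0,60,0,0,0,0,0,0,60],
)

```text
t: 19.77
tool_pos: [0.4371, -0.2136, 0.2446]
tool_rot: [0.003, -3.142, -0.001]
contact_force: [-0.7, 0.1, 0.5]
opening: 0.0597
grip_force: 0.0
```

```bash
python3 - <<'E'
from h import *
st();blocks('wrist');blocks('top')
im=eyes.get_image('scene');save(im,'s5.png',(180,120,400,300),3);
plan([.433,-.223,.07],95.5,50)
E
```

```text
t 19.77 pos [ 0.4371 -0.2136  0.2446] rot [ 3.000e-03 -3.142e+00 -1.000e-03] q [-0.61 -0.3   1.91  0.    1.53 -2.18] F [-0.7  0.1  0.5] open 0.0597 grip 0.0
block 141 (array([ 0.4216, -0.2259]), array([0.0083, 0.0303]), 6.6) [ 0.4207 -0.2255  0.0383]
from [ 0.437  -0.2137  0.2446] turn shares [ 0.   -0.   -0.94] | shift before turn [ 0.07 -0.16  2.91] | after turn [ 0.08 -0.15  2.91]
```

View pics/s5.png

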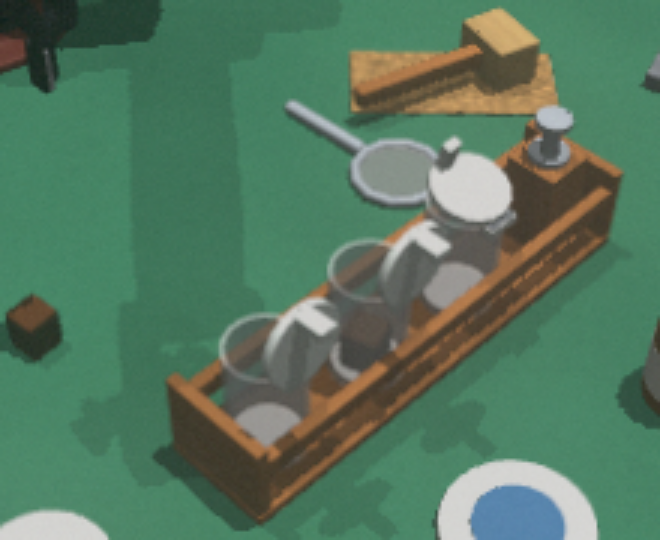

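The block lies at the bottom of tube 2 at (365,330), and caps 1 and 2 are open. Next is the second block.

Emit:
jog_arm(
  commands=[0.07,-0.17,0,0,0,-0.55,60,0,0,0.6,0,0,-0.55,60,0,0,0.8,0,0,0,60,0,0,0.8,0,0,0,60,0,0,0.7,0,0,0,60,0,0,0,0,0,0,60,0,0,0,0,0,0,60,0,0,0,0,0,0,60],
)

```text
t: 20.92
tool_pos: [0.434, -0.2257, 0.0733]
tool_rot: [-0.173, 3.133, -0.005]
contact_force: [0.1, 0.1, 0.1]
opening: 0.0599
grip_force: 0.0
```

```bash
python3 - <<'E'
from h import *
st();blocks('wrist');plan([.433,-.224,.0125],96.5,50)
E
```

```text
t 20.93 pos [ 0.434  -0.2257  0.0733] rot [-0.173  3.133 -0.005] q [-0.63 -0.12  2.06 -0.    1.2  -2.31] F [0.1 0.1 0.1] open 0.0599 grip 0.0
block 1890 (array([ 0.4313, -0.2245]), array([0.0296, 0.0301]), 8.3) [ 0.4277 -0.2257  0.0383]
from [ 0.4338 -0.2256  0.0731] turn shares [-0.03  0.03 -0.03] | shift before turn [0.01 0.03 1.01] | after turn [0.01 0.03 1.01]
```

Emit:
jog_arm(
  commands=[0.02,0.02,0.4,0,0,0,60,0,0,0.4,0,0,0,60,0,0,0.21,0,0,0,60,0,0,0,0,0,0,60,0,0,0,0,0,0,0,0,0,0,0,0,0,0,0,0,0,0,0,0,0,0,0,0,0,0,0,0,0,0,-0.4,0,0,0,0,0,0,-0.8,0,0,0,0,0,0,-0.8,0,0,0.55,0,0,0,-0.8,0,0,0.55,0,0,0,-0.4,0,0,0,0,0,0,0,0,0,0,0,0,0,0,0,0,0,0],
)

```text
t: 22.85
tool_pos: [0.4302, -0.223, 0.2001]
tool_rot: [0.0, -3.139, -0.003]
contact_force: [0.0, -0.0, -1.0]
opening: 0.0314
grip_force: 40.0
```

```bash
python3 - <<'E'
from h import *
st();plan([.642,-.158,.20],90,50)
E
```

```text
t 22.85 pos [ 0.4302 -0.223   0.2001] rot [ 0.000e+00 -3.139e+00 -3.000e-03] q [-0.63 -0.27  1.96 -0.    1.45 -2.2 ] F [ 0. -0. -1.] open 0.0314 grip 40.0
from [ 0.4302 -0.223   0.2001] turn shares [ 0.02 -0.02  0.  ] | shift before turn [-3.53  1.08 -0.  ] | after turn [-3.53  1.08  0.  ]
```

Emit:
jog_arm(
  commands=[-0.59,0.18,0,0,0,0,0,-0.59,0.18,0,0,0,0,0,-0.59,0.18,0,0,0,0,0,-0.59,0.18,0,0,0,0,0,-0.59,0.18,0,0,0,0,0,-0.58,0.18,0,0,0,0,0,0,0,0,0,0,0,0,0,0,0,0,0,0,0,0,0,0,0,0,0,0],
)

```text
t: 23.98
tool_pos: [0.6416, -0.159, 0.2012]
tool_rot: [-0.001, -3.14, -0.001]
contact_force: [-0.1, 0.2, -0.7]
opening: 0.0319
grip_force: 39.9
```

```bash
python3 - <<'E'
from h import *
st();plan([.643,-.158,.132],90,50)
E
```

```text
t 23.98 pos [ 0.6416 -0.159   0.2012] rot [-1.00e-03 -3.14e+00 -1.00e-03] q [-0.36  0.16  1.55 -0.    1.43 -1.93] F [-0.1  0.2 -0.7] open 0.0319 grip 39.9
from [ 0.6416 -0.159   0.2012] turn shares [ 0.   -0.01 -0.01] | shift before turn [-0.02  0.02  1.15] | after turn [-0.02  0.02  1.15]
```

Emit:
jog_arm(
  commands=[-0.02,0.02,0.4,0,0,0,0,0,0,0.4,0,0,0,0,0,0,0.35,0,0,0,0,0,0,0,0,0,0,0,0,0,0,0,0,0,0,0,0,0,0,0,0,0,0,0,0,0,0,0,60,0,0,0,0,0,0,60,0,0,0,0,0,0,60,0,0,-0.5,0,0,0,60,0,0,-0.8,0,0,0,60,0.7,0.5,-0.6,0,0,0,60,0.7,0.6,-0.1,0,0,0,60,0.6,0.7,0,0,0,0,60,0.5,0.8,0,0,0,0,60,0.4,0.9,0,0,0,0,60,0.2,0.9,0,0,0,0,60,0.1,0.9,0,0,0,0,60,0,0.9,0,0,0,0,60],
)

```text
t: 26.35
tool_pos: [0.4516, 0.216, 0.2533]
tool_rot: [-0.001, 3.14, 0.0]
contact_force: [0.7, -0.5, -0.6]
opening: 0.0602
grip_force: 0.0
```

Emit:
jog_arm(
  commands=[0,0.5,0,0,0,0,50,0,0.4,0,0,0,0,50,0,0,0,0,0,0,50,0,0,0,0,0,0,50,0,0,0,0,0,0,50],
)

```text
t: 26.98
tool_pos: [0.4523, 0.2674, 0.2528]
tool_rot: [0.002, 3.141, -0.0]
contact_force: [-1.3, -0.6, -0.3]
opening: 0.0499
grip_force: 0.0
```

```bash
cat >> h.py <<'E'
def mallet(n):
    im=eyes.get_image(n);P=cloud(im);Z=P[...,2];rgb=im['image'].astype(int)
    m=(Z>.02)&(Z<.07)&(P[...,1]>.1)&(P[...,1]<.45)&(P[...,0]>.33)&(P[...,0]<.6)&(rgb[...,0]>rgb[...,2]+40)
    m=cv2.morphologyEx(m.astype(np.uint8),cv2.MORPH_OPEN,np.ones((3,3)))>0
    hd=m&(Z>.0485); hn=m&(Z<.046)&(Z>.03)
    q=P[hn][:,:2];c=q.mean(0);u=np.linalg.svd(q-c,full_matrices=False)[2][0]; h=P[hd][:,:2].mean(0)
    if (h-c)@u<0:u=-u
    print(n,'handle n',hn.sum(),'c',c.round(4),'yaw',np.degrees(np.arctan2(u[1],u[0])).round(1),'ends',((q-c)@u).min().round(3),((q-c)@u).max().round(3),'z',np.median(P[hn][:,2]).round(4),'head',hd.sum(),h.round(4),rect(P,hd) if hd.sum() else '','off',round(float((h-c)@[-u[1],u[0]]),4))
E
python3 - <<'E'
from h import *
st();mallet('top');mallet('wrist')
im=eyes.get_image('scene');save(im,'s6.png',(180,100,400,300),2.7);plan([.447,.28,.10],166,50)
E
```

```text
t 26.98 pos [0.4523 0.2674 0.2528] rot [ 2.000e-03  3.141e+00 -0.000e+00] q [ 0.39 -0.2   1.82 -0.    1.52 -1.18] F [-1.3 -0.6 -0.3] open 0.0499 grip 0.0
top handle n 218 c [0.4353 0.242 ] yaw 74.5 ends -0.069 0.117 z 0.0431 head 203 [0.4776 0.3261] (array([0.4529, 0.2726]), array([0.1793, 0.0321]), 65.8) off -0.0183
wrist handle n 2170 c [0.4356 0.251 ] yaw 77.5 ends -0.079 0.111 z 0.0413 head 3151 [0.4784 0.3052] (array([0.5303, 0.2458]), array([0.0773, 0.3109]), 37.9) off -0.0301
from [0.4523 0.2676 0.2529] turn shares [ -0.     0.   -13.27] | shift before turn [0.09 0.21 2.55] | after turn [-0.18  0.14  2.55]
```

View pics/s6.png

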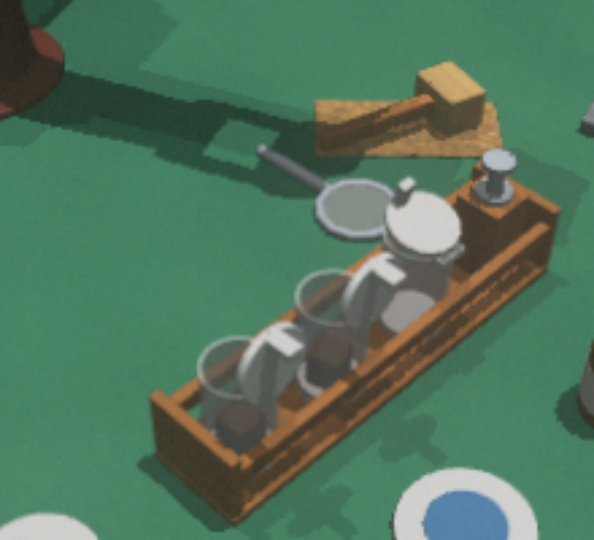

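Both blocks lie in tubes 1 and 2, at (240,425) and (325,360), with the caps upright. The mallet is unmoved. I turn the tool over its handle.

Emit:
jog_arm(
  commands=[0,0,0,0,0,-0.95,50,0,0,0,0,0,-0.95,50,0,0,0,0,0,-0.95,50,0,0,0,0,0,-0.95,50,0,0,0,0,0,-0.95,50,0,0,0,0,0,-0.95,50,0,0,0,0,0,-0.95,50,0,0,0,0,0,-0.95,50,0,0,0,0,0,-0.95,50,0,0,0,0,0,-0.95,50,0,0,0,0,0,-0.95,50,0,0,0,0,0,-0.95,50,0,0,0,0,0,-0.95,50,0,0,0,0,0,-0.95,50,-0.18,0.14,0.6,0,0,0,50,0,0,0.6,0,0,0,50,0,0,0,0,0,0,50,0,0,0,0,0,0,50,0,0,0,0,0,0,50],
)

```text
t: 29.5
tool_pos: [0.4478, 0.2811, 0.1832]
tool_rot: [-1.936, 2.469, -0.001]
contact_force: [0.4, 0.0, 0.3]
opening: 0.0499
grip_force: 0.0
```

```bash
python3 - <<'E'
from h import *
st();plan([.447,.28,.0],166,50)
im=eyes.get_image('wrist');save(im,'w7.png');P=cloud(im);print(nets.silhouettes('wrist','mallet')[0]['bbox'])
for v in(60,100,140,180,220,260,300):
  r=P[v]; m=(r[:,2]>.033)&(r[:,2]<.07)&(np.arange(560)>120)&(np.arange(560)<440); u=np.where(m)[0]
  if len(u): print(v,u[0],u[-1],r[u[0]].round(4),r[u[-1]].round(4))
E
```

```text
t 29.5 pos [0.4478 0.2811 0.1832] rot [-1.936e+00  2.469e+00 -1.000e-03] q [ 0.42 -0.15  1.89 -0.    1.4  -2.48] F [0.4 0.  0.3] open 0.0499 grip 0.0
from [0.4478 0.2811 0.1832] turn shares [-0.03  0.02  0.03] | shift before turn [0.03 0.02 3.05] | after turn [0.02 0.01 3.05]
[243.0, 60.4, 319.0, 275.0]
60 276 292 [0.4244 0.1717 0.0387] [0.4115 0.1749 0.0388]
100 274 294 [0.4336 0.2022 0.0402] [0.4169 0.2063 0.0374]
140 273 293 [0.4427 0.235  0.0385] [0.4254 0.2392 0.0383]
180 273 291 [0.4515 0.2701 0.0401] [0.4354 0.2741 0.0397]
220 248 309 [0.4857 0.3051 0.0332] [0.4274 0.3194 0.033 ]
260 245 316 [0.4968 0.3395 0.0483] [0.4295 0.3544 0.0509]
```

View pics/w7.png

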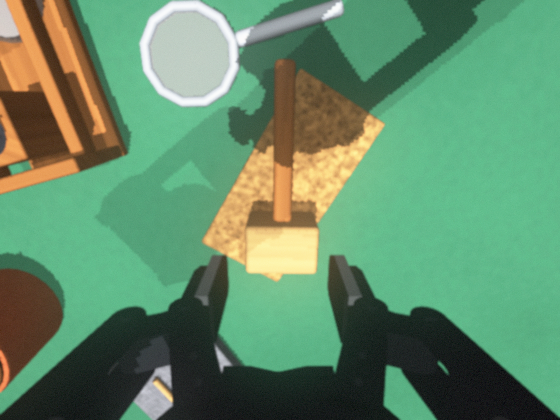

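The handle runs straight down the middle (283,60 to 283,220) and the head is at (282,250). I descend and grip.

Emit:
jog_arm(
  commands=[0.04,0.04,0.6,0,0,0,50,0,0,0.6,0,0,0,50,0,0,0.6,0,0,0,50,0,0,0.6,0,0,0,50,0,0,0.4,0,0,0,50,0,0,0,0,0,0,50,0,0,0,0,0,0,50,0,0,0,0,0,0,50],
  newtons=100,
)

```text
t: 30.6
tool_pos: [0.4451, 0.2796, 0.0147]
tool_rot: [-1.937, 2.469, -0.001]
contact_force: [-0.2, -0.4, -0.1]
opening: 0.0498
grip_force: 0.0
```

```bash
python3 - <<'E'
from h import *
st();plan([.445,.279,.013],165.6,50)
E
```

```text
t 30.6 pos [0.4451 0.2796 0.0147] rot [-1.937e+00  2.469e+00 -1.000e-03] q [ 0.42  0.06  2.   -0.    1.08 -2.48] F [-0.2 -0.4 -0.1] open 0.0498 grip 0.0
from [0.4451 0.2796 0.0147] turn shares [-0.03  0.02  0.11] | shift before turn [ 0.01 -0.    0.03] | after turn [ 0.01 -0.    0.03]
```

Emit:
jog_arm(
  commands=[0,0,0.03,0,0,0.1,50,0,0,0,0,0,0,0,0,0,0,0,0,0,0,0,0,0,0,0,0,0,0,0,0,0,0,0,0,0,0,0,0,0,0,0,0,0,0,0,0,0,0,0,0,-0.3,0,0,0,0,0,0,-0.6,0,0,0,0,0,0,-0.7,0,0,0,0,0,0,-0.7,0,0,0,0,0,0,-0.7,0,0,0,0,0,0,-0.6,0,0,0,0,0,0,0,0,0,0,0],
)

```text
t: 32.35
tool_pos: [0.4454, 0.2798, 0.2313]
tool_rot: [-1.922, 2.475, -0.003]
contact_force: [1.3, -0.5, -3.6]
opening: 0.0165
grip_force: 97.9
```

Emit:
jog_arm(
  commands=[0,0,0,0,0,0.95,0,0,0,0,0,0,0.95,0,0,0,0,0,0,0.95,0,0,0,0,0,0,0.95,0,0,0,0,0,0,0.95,0,0,0,0,0,0,0.95,0,0,0,0,0,0,0.95,0,0,0,0,0,0,0.95,0,0,0,0,0,0,0.95,0,0,0,0,0,0,0.95,0,0,0,0,0,0,0.95,0,0,0,0,0,0,0.95,0,0,0,0,0,0,0.95,0,0,0,0,0,0,0.85,0,0,0,0,0,0,0,0,0,0,0,0,0,0,0,0,0,0,0,0,0,0,0],
)

```text
$.commands: bad value
```

```bash
python3 - <<'E'
from h import *
st();plan([.583,.170,.23],90,0)
im=eyes.get_image('wrist');save(im,'w8.png');im=eyes.get_image('top');P=cloud(im);Z=P[...,2]
m=(Z>.24)&(Z<.29)&(P[...,0]>.5)&(P[...,0]<.56)&(abs(P[...,1]-.28)<.06);print('head top',m.sum(),rect(P,m) if m.sum() else '',P[m].mean(0))
E
```

```text
t 32.35 pos [0.4454 0.2798 0.2313] rot [-1.922  2.475 -0.003] q [ 0.42 -0.19  1.85 -0.    1.48 -2.47] F [ 1.3 -0.5 -3.6] open 0.0165 grip 97.9
from [0.4454 0.2798 0.2313] turn shares [-0.02  0.08 13.2 ] | shift before turn [ 1.2  -2.67  0.03] | after turn [-2.29 -1.83  0.02]
head top 0  [nan nan nan]<stdin>:4: RuntimeWarning: Mean of empty slice.
  ret = um.true_divide(
```

View pics/w8.png

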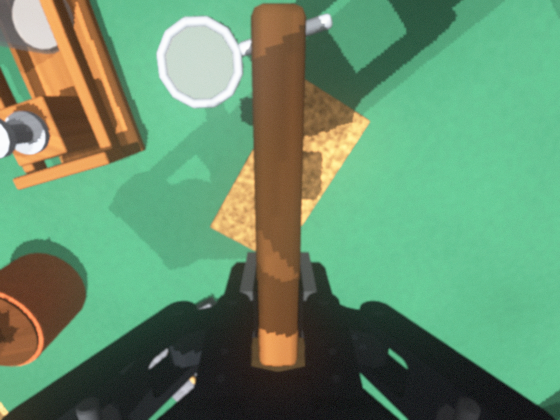

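The mallet is gripped and level under the wrist. I rotate it so its head points to +x.

Emit:
jog_arm(
  commands=[0,0,0,0,0,0.95,0,0,0,0,0,0,0.95,0,0,0,0,0,0,0.95,0,0,0,0,0,0,0.95,0,0,0,0,0,0,0.95,0,0,0,0,0,0,0.95,0,0,0,0,0,0,0.95,0,0,0,0,0,0,0.95,0,0,0,0,0,0,0.95,0,0,0,0,0,0,0.95,0,0,0,0,0,0,0.95,0,0,0,0,0,0,0.95,0,0,0,0,0,0,0.95,0,0,0,0,0,0,0.85,0,0,0,0,0,0,0,0,0,0,0,0,0,0,0],
)

```text
t: 34.45
tool_pos: [0.443, 0.2787, 0.2254]
tool_rot: [0.002, -3.139, 0.001]
contact_force: [0.7, 0.2, -2.0]
opening: 0.0165
grip_force: 97.7
```

```bash
python3 - <<'E'
from h import *
st();plan([.584,.170,.23],90,0)
im=eyes.get_image('top');P=cloud(im);Z=P[...,2]
m=(Z>.15)&(Z<.32)&(P[...,0]>.49)&(P[...,0]<.58)&(abs(P[...,1]-.28)<.06);print('head',m.sum(),rect(P,m) if m.sum() else '',np.nanmedian(P[m],0))
im=eyes.get_image('scene');P=cloud(im);Z=P[...,2]
m=(Z>.18)&(Z<.32)&(P[...,0]>.49)&(P[...,0]<.58)&(abs(P[...,1]-.28)<.06)&(im['image'][...,0]>im['image'][...,2].astype(int)+30);print('head',m.sum(),np.percentile(P[m],[1,50,99],0).round(4))
E
```

```text
t 34.45 pos [0.443  0.2787 0.2254] rot [ 2.000e-03 -3.139e+00  1.000e-03] q [ 0.42 -0.19  1.85  0.    1.48 -1.15] F [ 0.7  0.2 -2. ] open 0.0165 grip 97.7
from [0.443  0.2787 0.2254] turn shares [-0.01 -0.02  0.01] | shift before turn [-2.35 -1.82 -0.08] | after turn [-2.35 -1.81 -0.08]
head 671 (array([0.5087, 0.2784]), array([0.0362, 0.0709]), 0.3) [0.50762895 0.27251043 0.26815262]
head 231 [[0.4908 0.2432 0.2561]
 [0.5132 0.272  0.266 ]
 [0.5292 0.3114 0.2696]]
```

Emit:
jog_arm(
  commands=[-0.58,-0.45,0,0,0,0,0,-0.58,-0.45,0,0,0,0,0,-0.58,-0.45,0,0,0,0,0,-0.58,-0.45,0,0,0,0,0,0,0,0.4,0,0,0,0,0,0,0.4,0,0,0,0,0,0,0,0,0,0,0,0,0,0,0,0,0,0,0,0,0,0,0,0,0],
)

```text
t: 35.67
tool_pos: [0.5837, 0.1713, 0.1808]
tool_rot: [-0.001, 3.139, 0.001]
contact_force: [0.4, 0.7, -1.6]
opening: 0.0169
grip_force: 97.9
```

```bash
python3 - <<'E'
from h import *
st();plan([.583,.170,.133],90,0)
im=eyes.get_image('top');P=cloud(im);Z=P[...,2]
m=(Z>.19)&(Z<.26)&(P[...,0]>.63)&(P[...,0]<.70)&(abs(P[...,1]-.17)<.06);print('head',m.sum(),rect(P,m) if m.sum() else '',np.nanmedian(P[m],0))
im=eyes.get_image('scene');save(im,'s9.png',(300,80,440,200),4)
E
```

```text
t 35.67 pos [0.5837 0.1713 0.1808] rot [-1.000e-03  3.139e+00  1.000e-03] q [ 0.16  0.05  1.7  -0.    1.39 -1.41] F [ 0.4  0.7 -1.6] open 0.0169 grip 97.9
from [0.5837 0.1713 0.1808] turn shares [0.   0.03 0.01] | shift before turn [ 0.01 -0.02  0.8 ] | after turn [ 0.01 -0.02  0.8 ]
head 242 (array([0.6487, 0.1536]), array([0.0355, 0.037 ]), 90.0) [0.65122112 0.14641219 0.2238792 ]
```

View pics/s9.png

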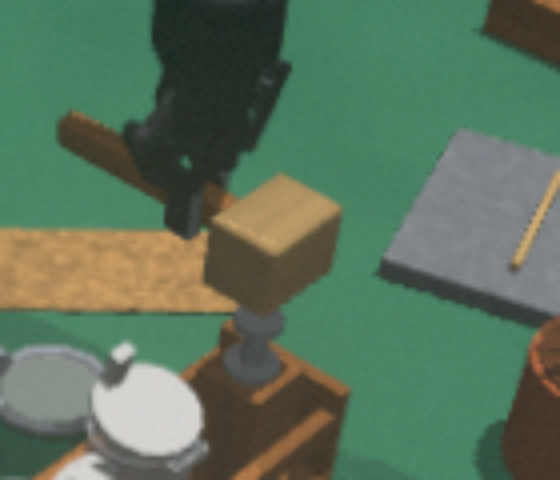

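The head hangs squarely over the tapper at (258,325). I press it down.

Emit:
jog_arm(
  commands=[0,0,0.3,0,0,0,0,0,0,0.3,0,0,0,0,0,0,0.19,0,0,0,0,0,0,0,0,0,0,0,0,0,0,0,0,0,0,0,0,0,0,0,0,0],
)

```text
t: 36.52
tool_pos: [0.5828, 0.171, 0.1317]
tool_rot: [0.0, -3.141, -0.0]
contact_force: [-2.7, 0.5, 4.3]
opening: 0.0168
grip_force: 99.0
```

```bash
python3 - <<'E'
from h import *
st()
im=eyes.get_image('scene');P=cloud(im);Z=P[...,2];rgb=im['image'].astype(int)
m=(Z>.14)&(Z<.2)&(P[...,0]>.61)&(P[...,0]<.68)&(abs(P[...,1]-.17)<.05)&(rgb[...,0]>rgb[...,2]+40);A=np.c_[P[m][:,:2]-[.643,.17],np.ones(m.sum())]
q=P[m];t=q[:,2]>np.percentile(q[:,2],60)
print(m.sum(),np.percentile(q,[1,50,99],0).round(4),np.linalg.lstsq(A[t],q[t][:,2],rcond=None)[0].round(3))
E
```

```text
t 36.52 pos [0.5828 0.171  0.1317] rot [ 0.    -3.141 -0.   ] q [ 0.16  0.09  1.74  0.    1.31 -1.41] F [-2.7  0.5  4.3] open 0.0168 grip 99.0
360 [[0.616  0.1356 0.1637]
 [0.6451 0.1667 0.1727]
 [0.668  0.2026 0.1755]] [0.003 0.002 0.174]
```

The wrist load rose by about 6.5 N and the head underside is at 0.124, so the tapper is right down. I push slightly more, then lift and carry the mallet back.

Emit:
jog_arm(
  commands=[0,0,0.03,0,0,0,0,0,0,0,0,0,0,0,0,0,-0.3,0,0,0,0,0,0,-0.6,0,0,0,0,0,0,-0.7,0,0,0,0,0.58,0.46,0,0,0,0,0,0.58,0.46,0,0,0,0,0,0.58,0.45,0,0,0,0,0,0.58,0.45,0,0,0,0,0,0,0,0,0,0,0,0,0,0,0,0,0,0,0],
)

```text
t: 37.95
tool_pos: [0.4437, 0.2799, 0.2255]
tool_rot: [0.001, -3.141, 0.001]
contact_force: [-0.8, 0.2, -2.7]
opening: 0.0164
grip_force: 98.0
```

Emit:
jog_arm(
  commands=[0,0,0,0,0,-0.95,0,0,0,0,0,0,-0.95,0,0,0,0,0,0,-0.95,0,0,0,0,0,0,-0.95,0,0,0,0,0,0,-0.95,0,0,0,0,0,0,-0.95,0,0,0,0,0,0,-0.95,0,0,0,0,0,0,-0.95,0,0,0,0,0,0,-0.95,0,0,0,0,0,0,-0.95,0,0,0,0,0,0,-0.95,0,0,0,0,0,0,-0.95,0,0,0,0,0,0,-0.95,0,0,0,0,0,0,-0.85,0,0,0,0,0,0,0,0,0,0,0,0,0,0,0,0],
)

```text
$.commands: bad value
```

Emit:
jog_arm(
  commands=[0,0,0,0,0,-0.95,0,0,0,0,0,0,-0.95,0,0,0,0,0,0,-0.95,0,0,0,0,0,0,-0.95,0,0,0,0,0,0,-0.95,0,0,0,0,0,0,-0.95,0,0,0,0,0,0,-0.95,0,0,0,0,0,0,-0.95,0,0,0,0,0,0,-0.95,0,0,0,0,0,0,-0.95,0,0,0,0,0,0,-0.95,0,0,0,0,0,0,-0.95,0,0,0,0,0,0,-0.95,0,0,0,0,0,0,-0.85,0,0,0,0,0,0,0,0,0,0,0,0,0,0,0],
)

```text
t: 39.95
tool_pos: [0.4442, 0.2797, 0.2256]
tool_rot: [1.923, -2.484, 0.0]
contact_force: [0.1, -0.7, -1.8]
opening: 0.0164
grip_force: 98.0
```

```bash
python3 - <<'E'
from h import *
st();plan([.445,.281,.015],165.6,0)
im=eyes.get_image('wrist');save(im,'w10.png')
E
```

```text
t 39.95 pos [0.4442 0.2797 0.2256] rot [ 1.923 -2.484  0.   ] q [ 0.42 -0.19  1.85 -0.    1.48 -2.47] F [ 0.1 -0.7 -1.8] open 0.0164 grip 98.0
from [0.4442 0.2797 0.2256] turn shares [ 0.   -0.   -0.01] | shift before turn [-0.03 -0.01  3.51] | after turn [-0.03 -0.01  3.51]
```

View pics/w10.png

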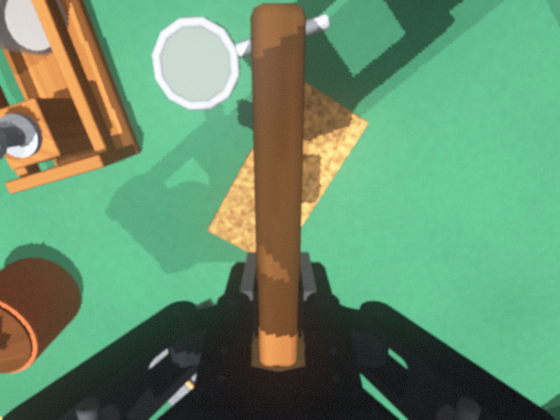

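The mallet sits in the grip as before. I lower it.

Emit:
jog_arm(
  commands=[-0.03,0,0.6,0,0,0,0,0,0,0.7,0,0,0,0,0,0,0.7,0,0,0,0,0,0,0.7,0,0,0,0,0,0,0.5,0,0,0,0,0,0,0.2,0,0,0,0,0,0,0.1,0,0,0,0,0,0,0,0,0,0,0,0,0,0,0,0,0,0],
)

```text
t: 41.12
tool_pos: [0.4452, 0.2824, 0.0172]
tool_rot: [-1.925, 2.48, -0.001]
contact_force: [-0.2, 0.6, -2.5]
opening: 0.0171
grip_force: 98.0
```

```bash
python3 - <<'E'
from h import *
st()
E
```

```text
t 41.12 pos [0.4452 0.2824 0.0172] rot [-1.925e+00  2.480e+00 -1.000e-03] q [ 0.42  0.06  1.99 -0.    1.09 -2.47] F [-0.2  0.6 -2.5] open 0.0171 grip 98.0
```

Emit:
jog_arm(
  commands=[0,0,0.05,0,0,0,0,0,0,0.03,0,0,0,0,0,0,0,0,0,0,0,0,0,0,0,0,0,0,0,0,0,0,0,0,40,0,0,0,0,0,0,40,0,0,0,0,0,0,40,0,0,-0.3,0,0,0,40,0,0,-0.6,0,0,0,40,0,0,-0.8,0,0,0,40,0,0,-0.8,0,0,0,40,0,0,-0.8,0,0,0,40,0,0,-0.6,0,0,0,40,0,0,0,0,0,0,40],
)

```text
t: 42.88
tool_pos: [0.446, 0.2828, 0.2509]
tool_rot: [-1.921, 2.474, -0.004]
contact_force: [-0.3, 0.6, -0.4]
opening: 0.0398
grip_force: 0.0
```

```bash
python3 - <<'E'
from h import *
st();plan([.6,.062,.24],90,0)
im=eyes.get_image('wrist');P=cloud(im)
for v in range(60,300,40):
  r=P[v]; m=(r[:,2]>.033)&(r[:,2]<.07)&(np.arange(560)>120)&(np.arange(560)<440); u=np.where(m)[0]
  if len(u): print(v,u[0],u[-1],r[u[0]].round(4),r[u[-1]].round(4))
im=eyes.get_image('top');P=cloud(im);Z=P[...,2]
for y in(-.158,-.048,.062):
    m=(abs(P[...,1]-y)<.045)&(P[...,0]>.6)&(P[...,0]<.76)&(Z>.13)&(Z<.21);print('cap',m.sum(),np.nanpercentile(P[m],[2,50,98],0).round(3).tolist())
E
```

```text
t 42.88 pos [0.446  0.2828 0.2509] rot [-1.921  2.474 -0.004] q [ 0.42 -0.2   1.82 -0.    1.51 -2.47] F [-0.3  0.6 -0.4] open 0.0398 grip 0.0
from [0.446  0.2828 0.2509] turn shares [-0.02  0.1  13.2 ] | shift before turn [ 2.93 -3.4   0.19] | after turn [-2.57 -3.68  0.18]
100 272 288 [0.4352 0.2039 0.039 ] [0.4189 0.2081 0.0414]
140 121 288 [0.594  0.2027 0.0674] [0.4288 0.249  0.0377]
180 273 287 [0.4561 0.2883 0.0404] [0.4406 0.2921 0.0406]
220 250 310 [0.493  0.3255 0.0501] [0.4257 0.3426 0.0495]
cap 249 [[0.677, -0.186, 0.141], [0.682, -0.155, 0.185], [0.707, -0.124, 0.195]]
cap 278 [[0.679, -0.077, 0.133], [0.682, -0.045, 0.183], [0.71, -0.016, 0.193]]
cap 613 [[0.614, 0.034, 0.131], [0.644, 0.063, 0.139], [0.675, 0.095, 0.169]]
```

The mallet lies flat on the mat, with its handle top at 0.04. Now cap 3: I turn the tool back, close the fingers and press from above.

Emit:
jog_arm(
  commands=[0,0,0,0,0,0.95,0,0,0,0,0,0,0.95,0,0,0,0,0,0,0.95,0,0,0,0,0,0,0.95,0,0,0,0,0,0,0.95,0,0,0,0,0,0,0.95,0,0,0,0,0,0,0.95,0,0,0,0,0,0,0.95,0,0,0,0,0,0,0.95,0,0,0,0,0,0,0.95,0,0,0,0,0,0,0.95,0,0,0,0,0,0,0.95,0,0,0,0,0,0,0.95,0,0,0,0,0,0,0.85,0,0,0,0,0,0,0,0],
  newtons=20,
)

```text
t: 44.85
tool_pos: [0.4432, 0.2815, 0.2431]
tool_rot: [0.002, -3.139, 0.002]
contact_force: [-0.7, 0.6, -0.9]
opening: -0.0
grip_force: 0.0
```

Emit:
jog_arm(
  commands=[-0.53,-0.6,0,0,0,0,0,-0.53,-0.61,0,0,0,0,0,-0.53,-0.61,0,0,0,0,0,-0.53,-0.62,0,0,0,0,0,-0.54,-0.62,0,0,0,0,0,-0.54,-0.62,0,0,0,0,0,0,0,0.5,0,0,0,0,0,0,0.5,0,0,0,0,0,0,0,0,0,0,0,0,0,0,0,0,0,0,0,0,0,0,0,0,0],
)

```text
t: 46.22
tool_pos: [0.6371, 0.0613, 0.1871]
tool_rot: [-0.001, 3.139, -0.0]
contact_force: [0.2, -0.2, -0.4]
opening: 0.0001
grip_force: 0.0
```

```bash
python3 - <<'E'
from h import *
st();plan([.638,.062,.129],90,0)
E
```

```text
t 46.23 pos [0.6371 0.0613 0.1871] rot [-1.000e-03  3.139e+00 -0.000e+00] q [-0.02  0.12  1.62 -0.    1.4  -1.59] F [ 0.2 -0.2 -0.4] open 0.0001 grip 0.0
from [0.6371 0.0613 0.1871] turn shares [-0.    0.03  0.01] | shift before turn [-0.01  0.01  0.97] | after turn [-0.02  0.01  0.97]
```

Emit:
jog_arm(
  commands=[-0.01,0,0.3,0,0,0,0,0,0,0.3,0,0,0,0,0,0,0.2,0,0,0,0,0,0,0.1,0,0,0,0,0,0,0.05,0,0,0,0,0,0,0,0,0,0,0,0,0,0,0,0,0,0],
)

```text
t: 47.1
tool_pos: [0.6368, 0.0612, 0.1289]
tool_rot: [0.0, -3.142, 0.0]
contact_force: [-3.8, 0.2, 3.9]
opening: 0.0
grip_force: 2.8
```

Emit:
jog_arm(
  commands=[0,0,0.03,0,0,0,0,0,0,0,0,0,0,0,0,0,0,0,0,0,0],
)

```text
t: 47.48
tool_pos: [0.6368, 0.0612, 0.1288]
tool_rot: [0.001, -3.141, 0.0]
contact_force: [-8.4, -0.7, 11.6]
opening: 0.0
grip_force: 5.9
```

Emit:
jog_arm(
  commands=[0,0,-0.5,0,0,0,0,0,0,-0.7,0,0,0,0,0,0,-0.8,0,0,0,0,-0.5,-0.5,0,0,0,0,0,-0.5,-0.5,0,0,0,0,0,-0.5,-0.5,0,0,0,0,0,-0.2,-0.32,0,0,0,0,0,0,0,0,0,0,0,0,0,0,0,0,0,0,0,0,0,0,0,0,0,0],
)

```text
t: 48.72
tool_pos: [0.7383, -0.0468, 0.2465]
tool_rot: [-0.002, 3.141, 0.0]
contact_force: [0.4, -0.6, -0.5]
opening: 0.0001
grip_force: 0.0
```

```bash
python3 - <<'E'
from h import *
st();plan([.738,-.048,.170],90,0)
im=eyes.get_image('top');P=cloud(im);Z=P[...,2]
m=(abs(P[...,1]-.062)<.045)&(abs(P[...,0]-.645)<.06)&(Z>.115)&(Z<.145)&(P[...,0]>.625);A=np.c_[P[m][:,:2]-[.645,.062],np.ones(m.sum())];print(np.linalg.lstsq(A,P[m][:,2],rcond=None)[0].round(3))
m=(abs(P[...,1]-.062)<.02)&(abs(P[...,0]-.615)<.02)&(Z>.145);print('tab3',P[m].mean(0).round(4))
E
```

```text
t 48.73 pos [ 0.7383 -0.0468  0.2465] rot [-2.000e-03  3.141e+00  0.000e+00] q [-0.16  0.31  1.3   0.    1.53 -1.74] F [ 0.4 -0.6 -0.5] open 0.0001 grip 0.0
from [ 0.7383 -0.0468  0.2465] turn shares [0.   0.   0.01] | shift before turn [ 0.   -0.02  1.28] | after turn [ 0.   -0.02  1.28]
[ 0.005 -0.025  0.131]
tab3 [nan nan nan]<stdin>:5: RuntimeWarning: Mean of empty slice.
  ret = um.true_divide(
```

Cap 3 is flat. I push cap 2 over from behind.

Emit:
jog_arm(
  commands=[0,-0.02,0.5,0,0,0,0,0,0,0.5,0,0,0,0,0,0,0.27,0,0,0,0,0,0,0,0,0,0,0,0.2,0,0,0,0,0,0,0.2,0,0,0,0,0,0,0.2,0,0,0,0,0,0,0.2,0,0,0,0,0,0,0.2,0,0,0,0,0,0,0.2,0,0,0,0,0,0,0.15,0,0,0,0,0,0,0,0,0,0,0,0,0,0,0,0,0,0,0,0],
)

```text
t: 50.4
tool_pos: [0.6579, -0.0493, 0.1701]
tool_rot: [-0.0, 3.141, -0.0]
contact_force: [0.3, 0.7, -0.7]
opening: -0.0004
grip_force: 0.0
```

```bash
python3 - <<'E'
from h import *
st();plan([.638,-.048,.129],90,0)
im=eyes.get_image('scene');save(im,'s11.png',(210,100,400,280),3)
E
```

```text
t 50.4 pos [ 0.6579 -0.0493  0.1701] rot [-0.     3.141 -0.   ] q [-0.19  0.18  1.58 -0.    1.38 -1.76] F [ 0.3  0.7 -0.7] open -0.0004 grip 0.0
from [ 0.6579 -0.0493  0.1701] turn shares [-0.  0.  0.] | shift before turn [0.33 0.02 0.69] | after turn [0.33 0.02 0.69]
```

View pics/s11.png

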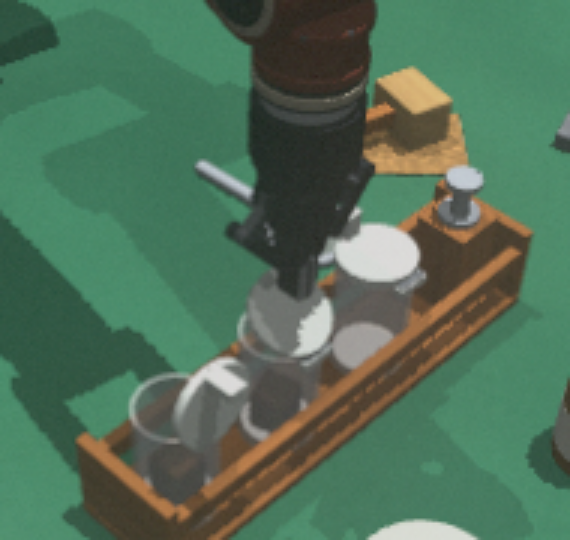

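Cap 2 leans forward at (290,310). I push on a little and press it down.

Emit:
jog_arm(
  commands=[0.1,0.02,0.1,0,0,0,0,0.1,0,0.1,0,0,0,0,0.1,0,0.1,0,0,0,0,0.03,0,0.15,0,0,0,0,0,0,0.15,0,0,0,0,0,0,0.08,0,0,0,0,0,0,0,0,0,0,0,0,0,0,0,0,0,0],
)

```text
t: 51.45
tool_pos: [0.6382, -0.0481, 0.1291]
tool_rot: [-0.0, 3.141, -0.0]
contact_force: [0.9, -0.3, 0.6]
opening: 0.0003
grip_force: 0.1
```

Emit:
jog_arm(
  commands=[0,0,0.03,0,0,0,0,0,0,0,0,0,0,0,0,0,0,0,0,0,0],
)

```text
t: 51.82
tool_pos: [0.6382, -0.0481, 0.1289]
tool_rot: [-0.0, 3.141, -0.0]
contact_force: [-3.4, 1.1, 6.5]
opening: -0.0
grip_force: 3.3
```

Emit:
jog_arm(
  commands=[0,0,-0.5,0,0,0,0,0,0,-0.7,0,0,0,0,0,0,-0.8,0,0,0,0,-0.5,-0.5,0,0,0,0,0,-0.5,-0.5,0,0,0,0,0,-0.5,-0.5,0,0,0,0,0,-0.17,-0.33,0,0,0,0,0,0,0,0,0,0,0,0,0,0,0,0,0,0,0,0,0,0,0,0,0,0],
)

```text
t: 53.08
tool_pos: [0.7379, -0.1568, 0.2476]
tool_rot: [-0.002, 3.141, 0.0]
contact_force: [0.1, -0.1, 0.1]
opening: -0.0005
grip_force: 0.0
```

```bash
python3 - <<'E'
from h import *
st();plan([.738,-.158,.170],90,0)
E
```

```text
t 53.08 pos [ 0.7379 -0.1568  0.2476] rot [-2.000e-03  3.141e+00  0.000e+00] q [-0.31  0.34  1.25  0.    1.54 -1.88] F [ 0.1 -0.1  0.1] open -0.0005 grip 0.0
from [ 0.7379 -0.1568  0.2476] turn shares [0.   0.   0.01] | shift before turn [-0.   -0.02  1.29] | after turn [-0.   -0.02  1.29]
```

Emit:
jog_arm(
  commands=[0,-0.02,0.5,0,0,0,0,0,0,0.5,0,0,0,0,0,0,0.29,0,0,0,0,0,0,0,0,0,0,0,0.2,0,0,0,0,0,0,0.2,0,0,0,0,0,0,0.2,0,0,0,0,0,0,0.2,0,0,0,0,0,0,0.2,0,0,0,0,0,0,0.2,0,0,0,0,0,0,0.15,0,0,0,0,0,0,0,0,0,0,0,0,0,0,0,0,0,0,0,0],
)

```text
t: 54.7
tool_pos: [0.6573, -0.1591, 0.1701]
tool_rot: [-0.0, 3.141, -0.0]
contact_force: [0.7, -0.9, -0.5]
opening: 0.0002
grip_force: 0.0
```

Emit:
jog_arm(
  commands=[0.1,0,0.1,0,0,0,0,0.1,0,0.1,0,0,0,0,0.1,0,0.1,0,0,0,0,0.03,0,0.15,0,0,0,0,0,0,0.15,0,0,0,0,0,0,0.08,0,0,0,0,0,0,0,0,0,0,0,0,0,0,0,0,0,0],
)

```text
t: 55.7
tool_pos: [0.6376, -0.1591, 0.1291]
tool_rot: [-0.0, 3.141, -0.0]
contact_force: [0.5, -0.1, -0.1]
opening: -0.0001
grip_force: 0.1
```

Emit:
jog_arm(
  commands=[0,0,0.03,0,0,0,0,0,0,0,0,0,0,0,0,0,0,0,0,0,0],
)

```text
t: 56.08
tool_pos: [0.6376, -0.1591, 0.1289]
tool_rot: [-0.0, 3.141, -0.0]
contact_force: [-3.5, 1.3, 5.6]
opening: -0.0002
grip_force: 3.3
```

Emit:
jog_arm(
  commands=[0,0,-0.3,0,0,0,0,0,0,-0.7,0,0,0,0,0,0,-0.9,0,0,0,0,0.8,0,-0.2,0,0,0,0,0.8,0,0,0,0,0,0,0.8,0,0,0,0,0,0,0.6,0,0,0,0,0,0,0,0,0,0,0,0,0,0,0,0,0,0,0,0,0,0,0,0,0,0,0],
)

```text
t: 57.32
tool_pos: [0.4582, -0.1591, 0.2537]
tool_rot: [-0.001, 3.141, -0.0]
contact_force: [-0.1, 0.2, 0.2]
opening: 0.0
grip_force: 0.0
```

```bash
python3 - <<'E'
from h import *
st();mallet('top')
for n in('top','scene'):
    im=eyes.get_image(n);P=cloud(im);Z=P[...,2]
    for y in(-.158,-.048,.062):
        m=(abs(P[...,1]-y)<.03)&(abs(P[...,0]-.65)<.03)&(Z>.115)&(Z<.14);A=np.c_[P[m][:,:2]-[.645,y],np.ones(m.sum())];f=np.linalg.lstsq(A,P[m][:,2],rcond=None)[0]
        t=(abs(P[...,1]-y)<.012)&(abs(P[...,0]-.617)<.015)&(Z>.144);print(n,y,f.round(3),'tab',t.sum(),np.percentile(P[t][:,2],90).round(4) if t.any() else '')
save(im,'s12.png',(180,100,400,300),2.7)
E
```

```text
t 57.33 pos [ 0.4582 -0.1591  0.2537] rot [-1.000e-03  3.141e+00 -0.000e+00] q [-0.49 -0.3   1.9   0.    1.54 -2.06] F [-0.1  0.2  0.2] open 0.0 grip 0.0
top handle n 344 c [0.4353 0.2459] yaw 75.3 ends -0.072 0.113 z 0.0427 head 526 [0.4593 0.3374] (array([0.4443, 0.2785]), array([0.1773, 0.0686]), 75.9) off 0.0
top -0.158 [0.001 0.002 0.13 ] tab 35 0.1555
top -0.048 [-0.019  0.002  0.13 ] tab 31 0.1561
top 0.062 [-0.019  0.007  0.13 ] tab 34 0.1555
scene -0.158 [-0.057  0.015  0.127] tab 40 0.1513
scene -0.048 [-0.055  0.027  0.127] tab 34 0.1514
scene 0.062 [-0.061  0.025  0.127] tab 31 0.1514
```

View pics/s12.png

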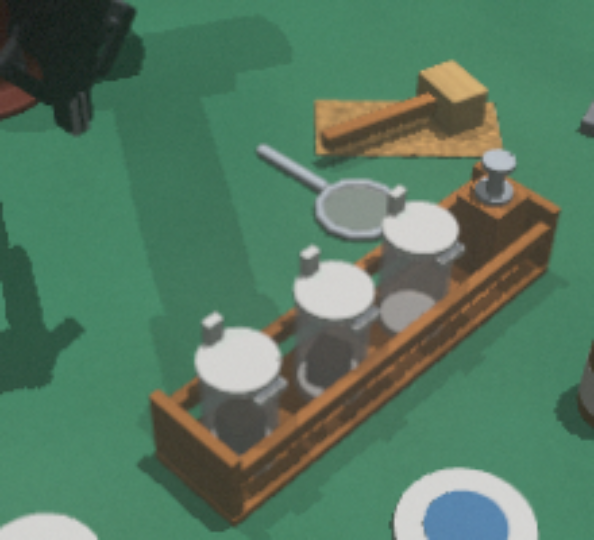

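The three caps are shut at (237,360), (333,290) and (420,230). The blocks are in tubes 1 and 2, and the mallet lies flat on its mat at (400,110).

```bash
python3 -c "
from station import job
print(job.finish_job())"
```

```text
the job is handed in; nothing more can be done
None
```

I handed the job in at about 57 s: both blocks are in tubes 1 and 2, the mallet pressed the tapper down while those caps stood open, it lies flat on its mat, and all three caps are shut; no verdict came back.

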